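# Slide the dish tray under the lamp and start the exposure

## Task

Take the steel tray by its upright handle and slide it, with the covered dish lying level on it, between the two rails and under the lamp until it is fully home against the stop at the far end of the lane. Then press the large round key on top of the lamp fully down, let it come up, and after it press the small round key fully down. Press no key before the tray is home, leave the square key alone and do not disturb the glassware.

Things in the scene. Friction and masses are not known exactly. Their poses are not given: they have to be found in the camera images.
- lamp: Grey box-shaped exposure lamp on a low open stand, fixed to the bench. Origin on the bench at the lane's middle, z up; the lane runs along its x axis, and the tray goes in from the open -x end, moving along +x. Housing centred over the origin: 100 mm along x, 220 mm along y, underside 42 mm and top 100 mm above the bench. Four posts, 14 mm square, at x = +-42, y = +-78 mm.
- lane_home (a point): Point on the bench in the lane's middle (same place and axes as the lamp's origin), where the tray's origin lies when the tray is fully home, touching the stop.
- lane_mouth (a point): Point on the bench at the middle of the lane's open end, 70 mm before lane_home; lamp's axes. Two aluminium rails, 12 mm high, run from here along x for 140 mm; the lane between them is 124 mm wide (inner faces at y = +-62 mm). A crosswise stop bar 14 mm high closes the far end, its near face 52 mm beyond lane_home.
- tray: Loose steel tray, about 0.35 kg, slides flat on the bench. Pan 104 x 104 mm, 5 mm floor, rim 12 mm high, 4 mm thick. Origin under the pan's centre, z up. A stem 22 mm wide, 5 mm thick runs from the pan's -x side to x = -142 mm and carries the handle. Goes in pan first, x axis along the lamp's x, 10 mm spare each side; when home the handle's middle is 75 mm outside the lamp's face.
- tray_handle (a point): Grip point in the tray's upright black handle, at x = -125, y = 0, z = 35 mm in the tray's frame, with the tray's axes. The handle is 32 mm long along x, 14 mm thick along y (grip it across y), and reaches from 5 to 47 mm above the bench.
- dish: Clear round covered culture dish, 90 mm diameter, 16 mm high, about 60 g, loose in the tray's pan (3 mm of play), its top 21 mm above the bench. Origin under its centre, z up.
- key_large (a joint): Travel of the large round key, m: 0 up, 0.006 fully down. It springs back; about 1.2 N starts it and 4.8 N takes it fully down.
- key_small (a joint): Travel of the small round key, m: same travel and spring as the large one.
- key_square (a joint): Travel of the square key, m: same travel and spring. It is to be left alone.
- key_large_top (a point): Centre of the top of the large round white key, 36 mm diameter, 120 mm above the bench when up (14 mm above its flat black 46 mm square base, 8 mm above it when down). The three keys stand in a row on top of the lamp along the lamp's y axis, 62 mm apart, in any order; each is pressed straight down.
- key_small_top (a point): Centre of the top face of the small round white key, 18 mm diameter, same height as the large one.
- key_square_top (a point): Centre of the top face of the square white key, 30 x 30 mm, same height.
- flask: Bystander: loose conical glass flask, 74 mm diameter at the foot, 104 mm high. Origin under its centre.
- bottle: Bystander: loose brown reagent bottle with a cap, 64 mm diameter, 125 mm high. Origin under its centre.
- measure: Bystander: loose conical measuring cup on a round foot, 64 mm diameter, 115 mm high. Origin under its centre.
Not all that is in view belongs to the job. Several things look just like the tray: the one meant starts nearest to the robot's base. Of the things that look like the dish, the smaller one is meant.

How it is judged:
By the outcome, as a careful person would: the job done as asked, in the order asked, and still so for the second after the job is handed in, with the robot touching nothing.
It also fails if it takes over 58 s, if anything falls off the work surface, if the arm or the gripper's body presses on something with over 40 N, if the wrist force passes 120 N, or if a joint passes its speed limit or range.

## Robot

A 6-joint arm with a two-finger parallel gripper is mounted at the origin on the work surface. World frame = base frame: x ahead of the robot, y to its left, z up, the work surface at z = 0. Lengths are in mm, angles in rad, forces in N, time in s.
With the tool pointing down it reaches from about 300 to 775 mm from the base axis. Payload 14.6 kg.
Tool frame: the origin (TCP) lies at the very end of the fingers, on their centre line; the grasp point (between the pads) lies 19 mm behind it; z points along the fingers, y is the line along which they close (so a half turn about z gives the same grasp; the last joint's range is limited). The gripper opens to 94 mm and grips with 3 to 60 N. Pads are 16 mm wide; open, the fingers measure 119 mm over their backs; the gripper's body (75 mm by 177 mm) begins 78 mm behind the grasp point.
Start: joints at [-1.356, 0.3, 1.521, -0, 1.321, -0.067], TCP at [152.94, -528.298, 205.446] pointing down, gripper open.
Joint ranges: [-3.03, 3.03], [-0.79, 2.21], [0.23, 2.52], [-1.04, 4.18], [0, 3.07], [-2.55, 2.55]. Speed limits (rad/s): [2.22, 2.22, 2.57, 3.14, 3.14, 3.14].

## Interface

Orientations are given as [roll, pitch, yaw] about the fixed x, y, z axes, in that order (R = Rz(yaw) Ry(pitch) Rx(roll)).
In Python, from cell import manip gives the robot as it stands.
- The arm moves only by the tool servo_tool, never from a script. Its argument "rows" is a list of rows, each a list of 7 numbers: the turn, a rotation vector about the world's x, y, z in degrees, then the shift along the world's x, y, z in mm, then the closure, from 0 (fully open) to 1 (shut). In form: [[rx, ry, rz, dx, dy, dz, fingers], ...]. A call has 1 to 20 rows; each row shifts and turns the commanded pose from where the row before left it; what a row does not reach is not made up. A row lasts 1/8 s, in which the tool goes at most 62.5 mm and 10.7 degrees, less where a joint would pass 70% of its speed; a pose out of reach is approached as far as the arm can. A call with a gripper value outside its range is refused whole. The fingers move at their own pace and stop on an object; "grip_force" is the grip in N (left out, the last holds). Time passes only in rows, so rows that do not move let the fingers close. It gives the time, the measured TCP pose, the force, the opening and the grip force at its end, in the units of the state.
- manip.read_state(): the state, without advancing time (a new reading comes with each control period).
- manip.camera(name): name is "scene" or "top" or "wrist"; returns the picture (400x640x3 uint8, red, green, blue); there is no depth.
- manip.camera_info(name): a dict with "fx", "fy", "cx", "cy" (pixels), "position" and "rotation" of the camera in the world; the wrist camera has in their place "T_tool_cam" (4x4, takes a point from camera to tool coordinates, whose origin is the TCP and whose axes are the flange's). Camera axes: x right, y down, z forward; pixel columns grow to the right and rows downward; lengths in mm; the calibration is good to about 2 mm. A picture is of the moment at which its call begins: read the wrist's pose just before it. camera_info takes no time and is no camera call.
- manip.sign_off(): hands the job in; it is judged then, once.
The state is a dict: "clock": time; "joints": joint angles; "qd": joint speeds; "effort": joint torques, N m; "eef_pos": TCP position; "eef_rot": TCP orientation; "wrist_force": force on the tool from outside, world axes, zero at the start; "moment": the same for the moment, N m; "finger_gap": finger opening in mm; "finger_force": force on a finger pad.
Only numpy, scipy, OpenCV 4.12 (cv2) and the standard library are available. Lean on these libraries where they do the work, as an engineer would, in place of code of your own. Each camera call takes 0.05 s, during which the arm holds its last target. There are 200 camera calls.

## Working session

There is one attempt and no reset: what is moved stays moved. The work goes in short steps, Python scripts to look and compute and a tool call to move; the robot and the scene stay as the last step left them, time stands still between calls to the robot, and variables do not carry over. Pictures are saved under pics/ and viewed, at most 10 in all, crops included, and the job is handed in when it is done.

Besides the shell and the picture viewer there is one more tool, called as a command line: name --pt "numbers of a row" for each row, then --argument value for the rest. servo_tool: Moves the arm, as the interface text tells. Its arguments: {"type":"object","properties":{"rows":{"type":"array","items":{"type":"array","items":{"type":"number"}}},"grip_force":{"type":"number"}},"required":["rows"]}

```bash
mkdir -p pics
python3 - <<'E'
from cell import manip
import cv2
for n in ("scene","top"):
    cv2.imwrite(f"pics/{n}0.png",manip.camera(n)[:,:,::-1]); print(n,manip.camera_info(n))
print(manip.camera_info("wrist")); print(manip.read_state())
E
```

```text
scene {'fx': 361.5691703710857, 'fy': 361.5691703710857, 'cx': 318.37760767689934, 'cy': 206.80802075729164, 'position': array([1180.32300802,  336.73746175, 1074.25657256]), 'rotation': array([-2.45391496,  0.00422976,  2.14002878])}
top {'fx': 413.31943850240435, 'fy': 413.31943850240435, 'cx': 322.49332037422647, 'cy': 199.87501293986554, 'position': array([ 403.75983459,  -75.16944124, 1168.92264241]), 'rotation': array([-3.02635001, -0.01978486, -1.57176247])}
{'fx': 331.116733482312, 'fy': 331.116733482312, 'cx': 317.29604558155467, 'cy': 200.5857738894223, 'T_tool_cam': array([[ 7.26923539e-04, -9.62262356e-01, -2.72122452e-01,
         7.81771975e+01],
       [ 9.99999697e-01,  7.75108846e-04, -6.95817096e-05,
         8.08741845e-01],
       [ 2.77880380e-04, -2.72122319e-01,  9.62262628e-01,
        -1.79016296e+02],
       [ 0.00000000e+00,  0.00000000e+00,  0.00000000e+00,
         1.00000000e+00]])}
{'clock': 0.1, 'joints': array([-1.35558073e+00,  3.00410878e-01,  1.52150236e+00,  3.67702752e-05,
        1.32067895e+00, -6.65657952e-02]), 'qd': array([ 2.08330907e-03, -7.99216619e-04, -2.38165967e-03,  2.79319744e-07,
       -4.84906908e-04,  4.46393422e-04]), 'effort': array([-1.15995008e-03, -5.32644868e+01, -3.53285229e+01,  7.09000672e-02,
        2.34696642e-02, -5.43078534e-05]), 'eef_pos': array([ 152.91382865, -528.08367824,  204.95265917]), 'eef_rot': array([-3.14059770e+00, -1.02024013e-04,  2.81772219e-01]), 'wrist_force': array([ 0.45943278,  0.18205671, -0.2313151 ]), 'moment': array([-0.02933783, -0.00928725,  0.02397077]), 'finger_force': 0.0, 'finger_gap': 93.62837347950547}
```

View pics/top0.png

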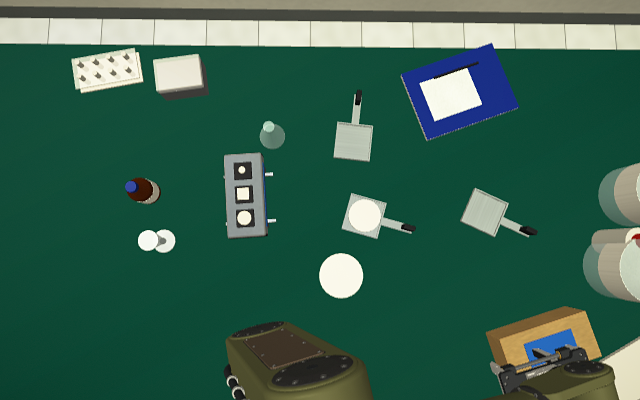

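View pics/scene0.png

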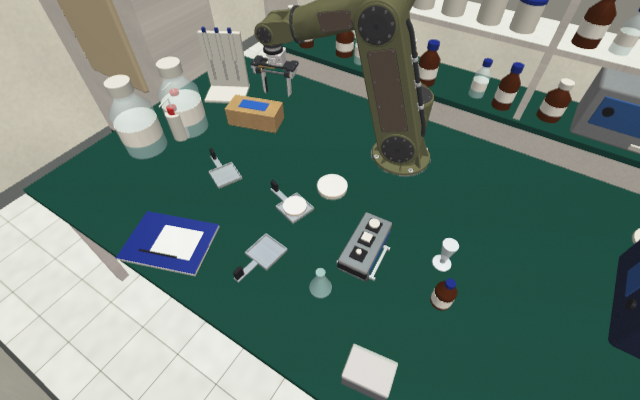

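The top view shows three trays: the pan at (353,141), the pan at (365,215) holding a white dish, and the pan at (485,212). The base is at about (300,370), so (365,215) is nearest. There are two dishes: a small one at (365,215) in that tray and a larger one at (341,276). On the lamp, the keys are small (242,170), square (243,194) and large (245,218). The mouth is on the right (-y) side, with rail ends at (270,174) and (272,220).

```bash
cat > h.py <<'E'
import numpy as np, cv2
from scipy.spatial.transform import Rotation as R
from cell import manip
def cam(n):
    i=manip.camera_info(n)
    if n=="wrist":
        s=manip.read_state(); T=np.eye(4); T[:3,:3]=R.from_euler('xyz',s['eef_rot']).as_matrix(); T[:3,3]=s['eef_pos']
        T=T@i['T_tool_cam']; return i,T[:3,:3],T[:3,3]
    return i,R.from_euler('xyz',i['rotation']).as_matrix(),np.array(i['position'])
def ray(c,uv,z):
    i,Rm,p=c; uv=np.atleast_2d(uv).astype(float)
    d=np.c_[(uv[:,0]-i['cx'])/i['fx'],(uv[:,1]-i['cy'])/i['fy'],np.ones(len(uv))]@Rm.T
    return p+d*((z-p[2])/d[:,2])[:,None]
def proj(c,P):
    i,Rm,p=c; q=(np.atleast_2d(P)-p)@Rm; return np.c_[q[:,0]/q[:,2]*i['fx']+i['cx'],q[:,1]/q[:,2]*i['fy']+i['cy']]
def blobs(mask,amin=15):
    cs,_=cv2.findContours(mask.astype(np.uint8),cv2.RETR_EXTERNAL,cv2.CHAIN_APPROX_NONE)
    return [(cv2.contourArea(k),cv2.minAreaRect(k)) for k in cs if cv2.contourArea(k)>=amin]
E
python3 - <<'E'
from h import *
c=cam("top"); im=cv2.imread("pics/top0.png"); 
hsv=cv2.cvtColor(im,cv2.COLOR_BGR2HSV)
roi=np.zeros(im.shape[:2],bool); roi[140:260,215:440]=1
w=(hsv[...,2]>190)&(hsv[...,1]<50)&roi
for a,r in blobs(w): print("white",a,np.round(r[0],1),np.round(r[1],1), ray(c,r[0],120)[0].round(1), ray(c,r[0],21)[0].round(1))
g=(hsv[...,1]<70)&(hsv[...,2]>80)&roi
for a,r in blobs(g,60): print("grey",a,np.round(cv2.boxPoints(r),1).tolist(), ray(c,r[0],100)[0].round(1), ray(c,r[0],12)[0].round(1))
k=(hsv[...,2]<45)&roi
for a,r in blobs(k): print("dark",a,np.round(r[0],1),np.round(r[1],1),r[2].__round__(1),ray(c,r[0],47)[0].round(1),ray(c,r[0],106)[0].round(1))
cv2.imwrite("pics/crop1.png",cv2.resize(im[145:250,215:425],None,fx=3.8,fy=3.8,interpolation=cv2.INTER_CUBIC))
E
```

```text
white 111.0 [340.5 256. ] [ 6. 29.] [ 383.  -141.3  120. ] [ 381.  -147.5   21. ]
white 133.5 [243.5 217.5] [13. 13.] [480.  104.1 120. ] [487.2 121.1  21. ]
white 1205.0 [373.5 218.3] [56.7 35. ] [ 478.1 -226.1  120. ] [ 485.1 -240.3   21. ]
white 117.0 [242.5 193.5] [11. 11.] [541.3 108.  120. ] [554.3 125.2  21. ]
white 24.5 [241.5 169. ] [5. 6.] [604.7 111.9 120. ] [623.7 129.5  21. ]
white 585.5 [352.1 148.4] [35.5 20. ] [ 659.9 -173.1  120. ] [ 684.1 -182.3   21. ]
grey 123.5 [[326.0, 253.0], [355.0, 253.0], [355.0, 259.0], [326.0, 259.0]] [ 382.6 -142.5  100. ] [ 380.8 -148.1   12. ]
grey 1518.0 [[340.3999938964844, 228.5], [350.79998779296875, 192.39999389648438], [417.20001220703125, 211.3000030517578], [406.79998779296875, 247.5]] [ 475.2 -242.6  100. ] [ 481.1 -256.4   12. ]
grey 3090.0 [[221.89999389648438, 153.60000610351562], [261.79998779296875, 151.8000030517578], [265.6000061035156, 235.8000030517578], [225.8000030517578, 237.60000610351562]] [540.7 108.1 100. ] [552.  123.2  12. ]
grey 679.0 [[332.79998779296875, 157.5], [335.20001220703125, 136.0], [371.29998779296875, 140.0], [368.8999938964844, 161.5]] [ 663.7 -174.9  100. ] [ 685.1 -183.1   12. ]
grey 121.0 [[260.0, 140.0], [283.0, 140.0], [283.0, 147.0], [260.0, 147.0]] [677.1  38.  100. ] [699.6  47.3  12. ]
dark 53.0 [408.  227.4] [13.8  5.6] 14.0 [ 458.5 -330.4   47. ] [ 455.6 -317.   106. ]
```

View pics/crop1.png

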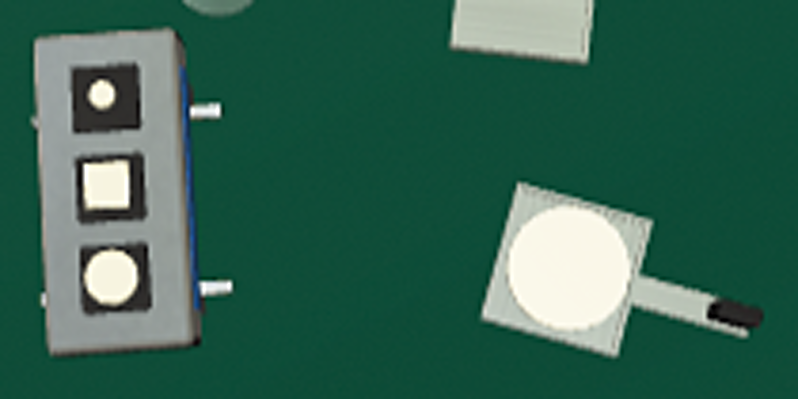

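The crop shows the tray with the dish lying level in its pan and the black handle at the right. The choice is confirmed. Lamp yaw is about 93.6°, tray yaw about 75°. Next I move above the handle for a close look.

servo_tool --pt "0 0 7 36 24 0 0" --pt "0 0 7.5 38 25 0 0" --pt "0 0 7.5 38 25 0 0" --pt "0 0 7.5 38 25 0 0" --pt "0 0 7.5 38 25 0 0" --pt "0 0 7.5 38 25 0 0" --pt "0 0 7.5 38 25 0 0" --pt "0 0 7 38 24 0 0" --pt "0 0 0 0 0 0 0" --pt "0 0 0 0 0 0 0"

```text
clock: 1.35
eef_pos: [454.5, -330.4, 205.1]
eef_rot: [-3.141, -0.0, 1.311]
wrist_force: [-0.4, -0.0, 0.1]
finger_gap: 94.5
finger_force: 0.0
```

Run:
```python
from h import *
s=manip.read_state();print(s['eef_pos'],s['eef_rot'])
c=cam("wrist"); im=manip.camera("wrist")[:,:,::-1].copy(); cv2.imwrite("pics/w1.png",im)
np.save("w1.npy",np.r_[s['eef_pos'],s['eef_rot']])
hsv=cv2.cvtColor(im,cv2.COLOR_BGR2HSV)
k=(hsv[...,2]<45)
for a,r in blobs(k,100): print("dark",a,np.round(r[0],1),np.round(r[1],1),round(r[2],1),ray(c,r[0],47)[0].round(1))
g=(hsv[...,1]<70)&(hsv[...,2]>80)
for a,r in blobs(g,400): print("grey",a,np.round(cv2.boxPoints(r),1).tolist(), ray(c,cv2.boxPoints(r),12)[:,:2].round(1).tolist())
print(proj(c,[[458.5,-330.4,47]]))
```

```text
[ 454.53155758 -330.41275912  205.10974829] [-3.14087663e+00 -1.69693983e-04  1.31065059e+00]
dark 6288.0 [561.  344.5] [109. 156.] 90.0 [ 687.  -596.2   47. ]
dark 6259.0 [ 75.5 344.5] [151. 109.] -0.0 [ 121.1 -446.5   47. ]
dark 1485.0 [420.  280.7] [98.8 22.3] 61.9 [ 537.9 -468.1   47. ]
dark 1506.5 [215. 280.] [22.4 97.4] 27.6 [ 313.2 -407.6   47. ]
dark 324.0 [322. 186.] [34. 12.] 90.0 [ 458.3 -332.8   47. ]
grey 12979.5 [[110.0, 399.0], [110.0, 333.0], [525.0, 333.0], [525.0, 399.0]] [[90.6, -562.0], [136.4, -461.6], [664.5, -601.3], [654.6, -710.9]]
grey 1944.5 [[360.0, 288.0], [430.0, 288.0], [430.0, 325.0], [360.0, 325.0]] [[469.6, -480.9], [554.9, -503.5], [545.9, -557.2], [457.5, -533.9]]
grey 1072.0 [[-13.199999809265137, 302.3999938964844], [41.099998474121094, 267.5], [54.400001525878906, 288.1000061035156], [-0.0, 323.0]] [[3.1, -378.9], [93.9, -352.0], [96.4, -382.3], [3.9, -410.8]]
grey 2568.5 [[382.29998779296875, 248.3000030517578], [412.29998779296875, 223.5], [495.0, 323.3999938964844], [465.0, 348.20001220703125]] [[507.9, -434.9], [549.0, -412.7], [628.1, -576.
[... 297 characters left out ...]
 [639.0, 264.0], [602.0, 264.0]] [[769.3, -397.3], [809.7, -408.1], [809.5, -536.5], [765.4, -524.9]]
grey 2195.0 [[544.0, 120.0], [639.0, 120.0], [639.0, 325.0], [544.0, 325.0]] [[709.6, -331.4], [809.8, -358.0], [809.3, -626.9], [689.6, -595.2]]
grey 11910.5 [[274.0, 9.0], [378.0, 9.0], [378.0, 195.0], [274.0, 195.0]] [[456.2, -152.1], [557.1, -178.9], [516.8, -367.9], [400.0, -337.0]]
grey 3555.5 [[471.0, 0.0], [581.0, 0.0], [581.0, 42.0], [471.0, 42.0]] [[648.3, -194.8], [754.2, -223.0], [752.4, -262.1], [643.1, -233.1]]
grey 11124.0 [[87.0, 0.0], [214.0, 0.0], [214.0, 104.0], [87.0, 104.0]] [[278.1, -96.5], [400.6, -129.0], [366.9, -223.1], [234.3, -187.9]]
[[321.6077693  183.78278435]]
```

View pics/w1.png

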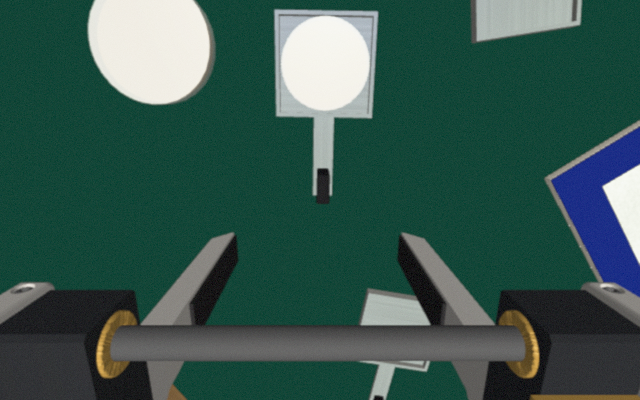

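The wrist view shows the handle top at (322,175-203), the pan corners at (275,10), (378,12), (373,118) and (276,117), and the tray almost aligned with the tool. I'll compute the tray pose and check the lamp from here.

Run:
```python
from h import *
c=cam("wrist")
P=ray(c,[[275,10],[378,12],[373.5,118],[275.5,117.5]],12); m=P.mean(0)
print(P.round(1),m.round(1))
f=P[:2].mean(0);b=P[2:].mean(0);print("sizes",np.linalg.norm(f-b),np.linalg.norm(P[0]-P[1]),"yaw",np.degrees(np.arctan2(*(f-b)[[1,0]])), np.degrees(np.arctan2(*(P[0]-P[1])[[1,0]]))-90,np.degrees(np.arctan2(*(P[3]-P[2])[[1,0]]))-90)
h=ray(c,[[322.5,169]],47)[0]; h2=ray(c,[[322.7,203]],5)[0]; h3=ray(c,[[322.3,169],[322.7,192]],47)
print("handle",h,h2,h3.mean(0))
d=m-h3.mean(0);print("axis from handle to pan",np.degrees(np.arctan2(d[1],d[0])),np.hypot(d[0],d[1]))
st=ray(c,[[323,119],[322.3,166]],5);d=st[0]-st[1];print("stem",np.degrees(np.arctan2(d[1],d[0])))
t=cam("top"); q=ray(t,[[351,193],[387,203],[377.5,238.5],[341.5,229]],12);print("top pan",q.mean(0))
```

```text
[[ 456.8 -153.5   12. ]
 [ 556.4 -181.9   12. ]
 [ 530.  -282.1   12. ]
 [ 426.8 -254.    12. ]] [ 492.5 -217.9   12. ]
sizes 104.2075362181998 103.61708171909764 yaw 74.31356428761961 74.08846941064206 74.81398256047132
handle [ 463.1400019  -315.94350597   47.        ] [ 451.62967439 -363.25099589    5.        ] [ 460.04767134 -327.77298778   47.        ]
axis from handle to pan 73.5321389562505 114.58568067523261
stem 74.4859755831118
top pan [ 492.82666683 -215.61374381   12.        ]
```

servo_tool --pt "0 0 -0.7 3.8 -7.6 -20 0" --pt "0 0 0 0 0 -40 0" --pt "0 0 0 0 0 -45 0" --pt "0 0 0 0 0 -45 0" --pt "0 0 0 0 0 -27 0" --pt "0 0 0 0 0 -12 0" --pt "0 0 0 0 0 0 0.6" --pt "0 0 0 0 0 0 1" --pt "0 0 0 0 0 0 1" --pt "0 0 0 0 0 0 1" --pt "0 0 0 0 0 0 1" --pt "0 0 0 0 0 0 1" --grip_force 30

```text
clock: 2.9
eef_pos: [458.8, -337.9, 16.5]
eef_rot: [3.141, 0.0, 1.299]
wrist_force: [-0.1, -0.7, -0.3]
finger_gap: 37.3
finger_force: 0.0
```

Run:
```python
from h import *
s=manip.read_state();print(s['eef_pos'],s['eef_rot'],s['finger_gap'],s['wrist_force'])
c=cam("wrist"); im=manip.camera("wrist")[:,:,::-1].copy(); cv2.imwrite("pics/w2.png",im)
cv2.imwrite("pics/t2.png",manip.camera("top")[:,:,::-1])
```

```text
[ 458.76972255 -337.9040022    16.52752045] [3.14149300e+00 4.76601022e-05 1.29934163e+00] 37.256030030579296 [-0.11974    -0.66721294 -0.278034  ]
```

View pics/w2.png

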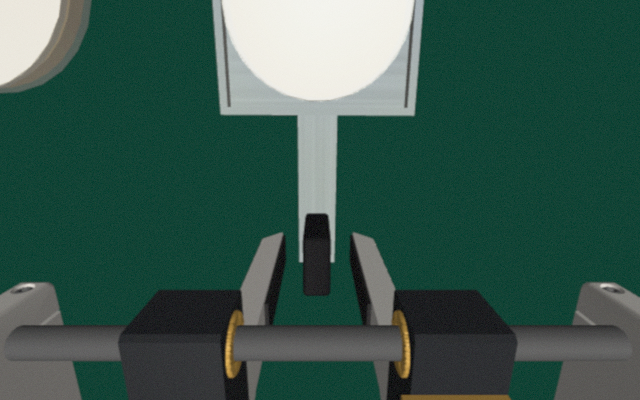

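The handle is centred between the fingers, so I'll finish closing and slide the tray to the point before the mouth.

servo_tool --pt "0 0 0 0 0 0 1" --pt "0 0 0 0 0 0 1" --pt "0 0 0 0 0 0 1" --pt "0 0 0 0 0 0 1" --pt "0 0 0 0 0 0 1" --grip_force 30

```text
clock: 3.62
eef_pos: [458.8, -337.9, 16.4]
eef_rot: [3.142, 0.0, 1.299]
wrist_force: [0.1, 0.8, -0.6]
finger_gap: 13.8
finger_force: 30.0
```

servo_tool --pt "0 0 0 2.5 4.5 0 1" --pt "0 0 0.5 4.5 8.5 0 1" --pt "0 0 1.5 7 13 0 1" --pt "0 0 1.5 7 13 0 1" --pt "0 0 1.5 7 13 0 1" --pt "0 0 1.5 7 13 0 1" --pt "0 0 1.5 7 13 0 1" --pt "0 0 1.5 7 13 0 1" --pt "0 0 1.5 7 13 0 1" --pt "0 0 1.5 7 13 0 1" --pt "0 0 1.5 7 13 0 1" --pt "0 0 1.5 7 13 0 1" --pt "0 0 1.5 7 13 0 1" --pt "0 0 1.5 7 13 0 1" --pt "0 0 1.2 5 8 0 1" --pt "0 0 0 3.6 4.4 0 1" --pt "0 0 0 0 0 0 1" --pt "0 0 0 0 0 0 1"

```text
clock: 5.88
eef_pos: [558.3, -156.5, 16.4]
eef_rot: [3.141, -0.0, 1.643]
wrist_force: [0.7, 1.2, -0.9]
finger_gap: 13.7
finger_force: 30.0
```

Run:
```python
from h import *
s=manip.read_state();print(s['eef_pos'],s['eef_rot'],s['finger_gap'],s['wrist_force'])
c=cam("wrist"); im=manip.camera("wrist")[:,:,::-1].copy(); cv2.imwrite("pics/w3.png",im)
t=manip.camera("top")[:,:,::-1].copy();cv2.imwrite("pics/t3.png",t)
a=cv2.resize(im,(480,300));b=cv2.resize(t[130:270,190:400],None,fx=1.5*1.4,fy=1.5*1.4,interpolation=cv2.INTER_CUBIC)
o=np.zeros((600,640,3),np.uint8);o[:300,:480]=a;o[300:300+b.shape[0],:b.shape[1]]=b
cv2.imwrite("pics/c3.png",o)
```

```text
[ 558.31589095 -156.52435398   16.42573732] [ 3.14146730e+00 -2.76543995e-04  1.64268188e+00] 13.70157494142886 [ 0.66635119  1.23566448 -0.86475871]
```

View pics/c3.png

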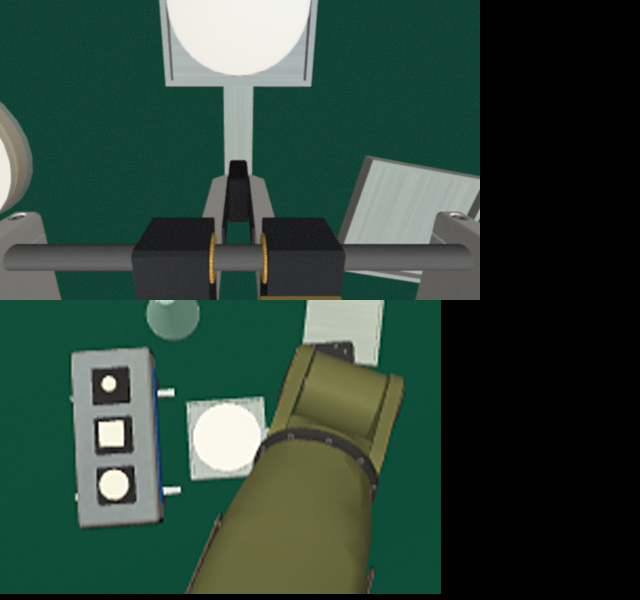

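The dish sits level in the tray, and the tray lies square before the mouth. Rail ends in the crop are at about (158-174,393) and (165-181,491). I'll check the lateral alignment numerically.

Run:
```python
from h import *
c=cam("top"); im=cv2.imread("pics/t3.png"); hsv=cv2.cvtColor(im,cv2.COLOR_BGR2HSV)
def get(x0,x1,y0,y1,f): 
    m=np.zeros(im.shape[:2],bool); m[y0:y1,x0:x1]=f[y0:y1,x0:x1]; return m
g=(hsv[...,1]<70)&(hsv[...,2]>80)
ax=np.array([-.0624,.998]);ay=np.array([-.998,-.0624]);o=np.array([541.9,108])
for n,m,z in (("rU",get(268,274,165,182,g),12),("rL",get(270,278,212,232,g),12),("pan",get(277,312,172,222,g),12)):
    ys,xs=np.nonzero(m)
    P=ray(c,np.c_[xs,ys],z)[:,:2]-o
    l=np.c_[P@ax,P@ay]
    print(n,len(l),"x",l[:,0].min().round(1),l[:,0].max().round(1),"y",np.percentile(l[:,1],[0,50,100]).round(1),l.mean(0).round(1))
ys,xs=np.nonzero(get(222,280,145,245,g)); 
w=(hsv[...,2]>190)&(hsv[...,1]<50)
for a,r in blobs(get(225,262,150,240,w)): print(a,ray(c,r[0],120)[0])
s=manip.read_state();P=s['eef_pos'][:2]-o;print("tool lamp xy",P@ax,P@ay)
```

```text
rU 20 x -67.7 -56.0 y [-71.7 -67.  -62.4] [-61.9 -67. ]
rL 23 x -69.5 -55.2 y [61.8 65.5 70.9] [-62.   66.3]
pan 1197 x -177.3 -84.6 y [-52.9  -0.6  54.2] [-129.4   -0.3]
133.5 [479.97318852 104.1386736  120.        ]
117.0 [541.27662927 107.96273676 120.        ]
24.5 [604.70533889 111.86607438 120.        ]
tool lamp xy -265.1941581143353 0.1996296859872774
```

servo_tool --pt "0 0 -0.5 -0.3 5 0 1" --pt "0 0 0 -0.7 10 0 1" --pt "0 0 0 -0.7 12 0 1" --pt "0 0 0 -0.8 12 0 1" --pt "0 0 0 -0.7 12 0 1" --pt "0 0 0 -0.8 12 0 1" --pt "0 0 0 -0.7 12 0 1" --pt "0 0 0 -0.8 12 0 1" --pt "0 0 0 -0.7 12 0 1" --pt "0 0 0 -0.8 12 0 1" --pt "0 0 0 -0.7 12 0 1" --pt "0 0 0 -0.5 8 0 1" --pt "0 0 0 -0.3 5 0 1" --pt "0 0 0 0 0 0 1"

```text
clock: 7.72
eef_pos: [549.9, -20.4, 16.5]
eef_rot: [3.141, 0.0, 1.635]
wrist_force: [1.3, 0.3, -2.5]
finger_gap: 13.6
finger_force: 30.0
```

servo_tool --pt "0 0 0 0 1.5 0 1" --pt "0 0 0 0 0.5 0 1" --pt "0 0 0 0 0 0 1"

```text
clock: 8.1
eef_pos: [550.6, -19.9, 16.9]
eef_rot: [3.14, 0.002, 1.634]
wrist_force: [2.4, -12.4, -1.3]
finger_gap: 14.0
finger_force: 30.0
```

servo_tool --pt "0 0 0 0 1 0 1" --pt "0 0 0 0 0.5 0 1" --pt "0 0 0 0 0 0 1" --grip_force 40

```text
clock: 8.48
eef_pos: [551.1, -19.7, 17.3]
eef_rot: [3.139, 0.004, 1.634]
wrist_force: [4.1, -21.6, 1.3]
finger_gap: 14.1
finger_force: 40.0
```

Run:
```python
from h import *
s=manip.read_state();print(s['eef_pos'],s['eef_rot'],s['finger_gap'],s['wrist_force'],s['moment'])
im=manip.camera("wrist")[:,:,::-1].copy(); t=manip.camera("scene")[:,:,::-1].copy();cv2.imwrite("pics/s4.png",t)
u=manip.camera("top")[:,:,::-1].copy();cv2.imwrite("pics/t4.png",u)
o=np.zeros((600,800,3),np.uint8);o[:300,:480]=cv2.resize(im,(480,300))
b=cv2.resize(t[180:290,300:420],None,fx=2.7,fy=2.7,interpolation=cv2.INTER_CUBIC);o[300:300+b.shape[0],:b.shape[1]]=b
b=cv2.resize(u[140:240,210:310],None,fx=3,fy=3,interpolation=cv2.INTER_CUBIC);o[300:300+b.shape[0],400:400+b.shape[1]]=b
cv2.imwrite("pics/c4.png",o)
```

```text
[551.13841043 -19.67108334  17.33024483] [3.13857635 0.00386368 1.63416939] 14.068244959795681 [  4.11485594 -21.64427956   1.3276952 ] [-3.82499475 -0.61307858  0.35760927]
```

View pics/c4.png

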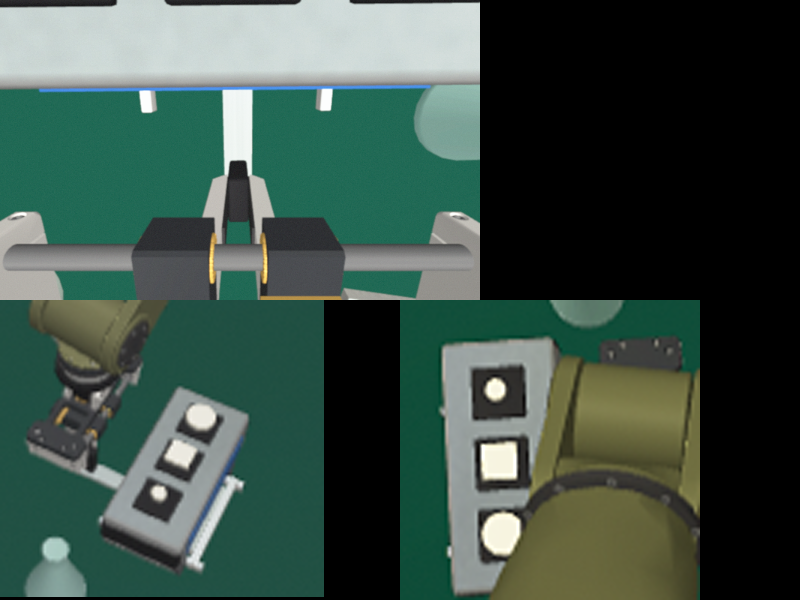

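The tray stops firmly, centred between the rails: the wrist view has rail ends at full-resolution (198,148) and (435,147). I'll check the remaining depth from those rail ends.

Run:
```python
from h import *
c=cam("wrist"); im=manip.camera("wrist")[:,:,::-1].copy()
ax=np.array([-.0624,.998]);ay=np.array([-.998,-.0624])
tcp=manip.read_state()['eef_pos'][:2]
g=cv2.cvtColor(im,cv2.COLOR_BGR2GRAY).astype(int)
for u in (196,200,430,436): print(u,g[120:156,u].tolist())
for u,v in ((198,138),(198,148),(435,138),(435,147)):
  for z in (0,12):
    d=ray(c,[[u,v]],z)[0,:2]-tcp; print(u,v,z,(d@ax).round(1),(d@ay).round(1))
```

```text
196 [191, 254, 255, 254, 254, 253, 254, 254, 254, 254, 254, 254, 254, 254, 254, 254, 254, 254, 254, 254, 254, 254, 254, 254, 254, 254, 254, 255, 255, 243, 157, 90, 82, 81, 81, 83]
200 [157, 211, 226, 227, 235, 236, 241, 244, 246, 248, 248, 249, 250, 251, 251, 253, 253, 253, 253, 253, 253, 253, 254, 253, 254, 254, 254, 254, 255, 239, 150, 88, 74, 80, 82, 84]
430 [254, 251, 252, 253, 253, 253, 254, 254, 254, 254, 254, 254, 254, 254, 254, 254, 254, 254, 254, 254, 254, 254, 254, 254, 254, 255, 252, 201, 114, 84, 78, 83, 80, 82, 82, 82]
436 [255, 254, 254, 254, 254, 254, 254, 254, 254, 254, 254, 254, 254, 254, 254, 254, 254, 254, 254, 254, 254, 254, 254, 254, 254, 255, 253, 189, 107, 78, 83, 81, 79, 84, 81, 79]
198 138 0 60.7 70.5
198 138 12 61.8 66.3
198 148 0 54.9 71.1
198 148 12 56.3 66.8
435 138 0 60.9 -67.9
435 138 12 62.0 -63.7
435 147 0 55.6 -68.4
435 147 12 57.1 -64.2
```

The grip point is about 56 mm behind the mouth (55 expected), so the tray is home. Release and rise.

servo_tool --pt "0 0 0 0 -1 0 1" --pt "0 0 0 0 -1 0 0.8" --pt "0 0 0 0 0 0 0.6" --pt "0 0 0 0 0 0 0.5" --pt "0 0 0 0 0 0 0.5" --pt "0 0 0 0 0 0 0.5" --pt "0 0 0 0 0 15 0.5" --pt "0 0 0 0 0 35 0.5" --pt "0 0 0 0 0 45 0.5" --pt "0 0 0 0 0 45 0.5" --pt "0 0 0 0 0 35 0.5" --pt "0 0 0 0 0 10 0.5" --pt "0 0 0 0 0 0 1" --pt "0 0 0 0 0 0 1"

```text
clock: 10.42
eef_pos: [549.3, -19.0, 200.0]
eef_rot: [-3.139, -0.0, 1.634]
wrist_force: [-0.4, 0.1, -0.0]
finger_gap: 30.8
finger_force: 0.0
```

Run:
```python
from h import *
s=manip.read_state();print(s['eef_pos'],s['eef_rot'],s['finger_gap'],s['wrist_force'])
c=cam("wrist"); im=manip.camera("wrist")[:,:,::-1].copy(); cv2.imwrite("pics/w5.png",im)
hsv=cv2.cvtColor(im,cv2.COLOR_BGR2HSV)
w=(hsv[...,2]>190)&(hsv[...,1]<50)
for a,r in blobs(w,100): print(a,np.round(r[0],1),np.round(r[1],1),ray(c,r[0],120)[0].round(1))
```

```text
[549.30904212 -18.95665936 199.99360914] [-3.13931972e+00 -3.76592071e-04  1.63440152e+00] 30.81345569396129 [-0.38390605  0.1184569  -0.01466916]
119.0 [510.  322.3] [51.6  7.1] [ 729.3 -116.7  120. ]
510.5 [441.5 286.8] [81.  13.7] [661.6 -85.1 120. ]
6856.0 [125.  271.7] [97.6 88.4] [385.8 -88.6 120. ]
912.0 [532. 139.] [34. 34.] [709.9  46.1 120. ]
811.5 [318.5 142. ] [58. 17.] [545.8  33.2 120. ]
465.5 [403.8  37.7] [23.3 25.5] [601.7 110.5 120. ]
1768.5 [317.   38.5] [45. 40.] [540.  106.1 120. ]
1985.5 [231.  39.] [52. 48.] [478.6 101.9 120. ]
```

View pics/w5.png

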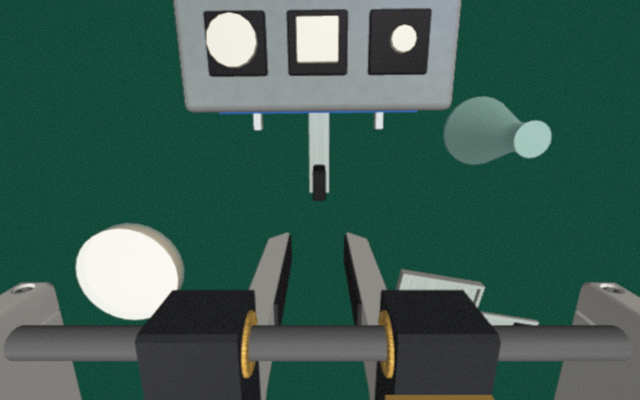

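The released tray is still in place, with the handle at (319,183). The keys are large (231,39), square (317,38) and small (404,38), agreeing with the top view within 2 mm. I'll go over the large key with the fingers shut.

servo_tool --pt "0 0 0 -5 10 0 1" --pt "0 0 0 -13 22 0 1" --pt "0 0 0 -13 22 -5 1" --pt "0 0 0 -13 22 -10 1" --pt "0 0 0 -13 22 -10 1" --pt "0 0 0 -9 16 -15 1" --pt "0 0 0 -4 8 -15 1" --pt "0 0 0 0 0 -15 1" --pt "0 0 0 0 0 -5 1" --pt "0 0 0 0 0 0 1" --pt "0 0 0 0 0 0 1"

```text
clock: 11.85
eef_pos: [480.2, 102.8, 126.8]
eef_rot: [3.141, -0.0, 1.634]
wrist_force: [-0.4, 0.3, -0.2]
finger_gap: 0.5
finger_force: 0.0
```

servo_tool --pt "0 0 0 0 0 -3 1" --pt "0 0 0 0 0 -2 1" --pt "0 0 0 0 0 -2 1" --pt "0 0 0 0 0 -2 1" --pt "0 0 0 0 0 -2 1" --pt "0 0 0 0 0 0 1" --pt "0 0 0 0 0 0 1"

```text
clock: 12.72
eef_pos: [479.9, 103.0, 115.6]
eef_rot: [3.142, 0.0, 1.634]
wrist_force: [-1.8, -0.5, 2.8]
finger_gap: 0.3
finger_force: 1.9
```

servo_tool --pt "0 0 0 0 0 -1.5 1" --pt "0 0 0 0 0 -1.5 1" --pt "0 0 0 0 0 -0.5 1" --pt "0 0 0 0 0 0 1" --pt "0 0 0 0 0 0 1"

```text
clock: 13.35
eef_pos: [480.1, 103.0, 113.7]
eef_rot: [3.14, 0.0, 1.635]
wrist_force: [-11.4, -2.4, 26.1]
finger_gap: 0.4
finger_force: 13.5
```

The large key bottomed at 26 N. Lift, cross above the square key, and press the small one.

servo_tool --pt "0 0 0 0 0 3 1" --pt "0 0 0 0 0 10 1" --pt "0 0 0 0 0 20 1" --pt "0 0 0 0 0 10 1" --pt "0 0 0 12 0.8 0 1" --pt "0 0 0 25 1.7 0 1" --pt "0 0 0 25 1.7 0 1" --pt "0 0 0 25 1.7 0 1" --pt "0 0 0 25 1.6 0 1" --pt "0 0 0 11 0.7 0 1" --pt "0 0 0 0 0 0 1" --pt "0 0 0 0 0 -15 1" --pt "0 0 0 0 0 -12 1" --pt "0 0 0 0 0 0 1" --pt "0 0 0 0 0 0 1"

```text
clock: 15.22
eef_pos: [602.9, 111.2, 128.2]
eef_rot: [3.141, -0.0, 1.635]
wrist_force: [-0.4, 0.5, -0.2]
finger_gap: 0.2
finger_force: 0.0
```

servo_tool --pt "0 0 0 0 0 -3 1" --pt "0 0 0 0 0 -2 1" --pt "0 0 0 0 0 -2 1" --pt "0 0 0 0 0 -2 1" --pt "0 0 0 0 0 -2 1" --pt "0 0 0 0 0 -2 1" --pt "0 0 0 0 0 0 1" --pt "0 0 0 0 0 0 1"

```text
clock: 16.23
eef_pos: [602.9, 111.2, 115.1]
eef_rot: [3.141, -0.0, 1.634]
wrist_force: [-0.8, 0.3, 3.8]
finger_gap: 0.3
finger_force: 2.1
```

servo_tool --pt "0 0 0 0 0 -1.5 1" --pt "0 0 0 0 0 -1 1" --pt "0 0 0 0 0 -0.5 1" --pt "0 0 0 0 0 0 1" --pt "0 0 0 0 0 0 1"

```text
clock: 16.85
eef_pos: [603.0, 111.2, 113.9]
eef_rot: [3.14, 0.0, 1.634]
wrist_force: [-8.9, -1.3, 21.5]
finger_gap: 0.8
finger_force: 10.5
```

servo_tool --pt "0 0 0 0 0 3 1" --pt "0 0 0 0 0 10 1" --pt "0 0 0 0 0 25 1" --pt "0 0 0 0 0 40 1" --pt "0 0 0 -5 -20 20 1" --pt "0 0 0 -10 -40 0 1" --pt "0 0 0 -10 -40 0 1" --pt "0 0 0 -10 -40 0 1" --pt "0 0 0 -10 -20 0 1" --pt "0 0 0 0 0 0 1" --pt "0 0 0 0 0 0 1"

```text
clock: 18.23
eef_pos: [557.8, -48.8, 209.7]
eef_rot: [-3.141, -0.0, 1.634]
wrist_force: [-0.7, -0.5, -0.3]
finger_gap: 0.5
finger_force: 0.0
```

Run:
```python
from h import *
s=manip.read_state();print(s['eef_pos'],s['wrist_force'])
im=manip.camera("wrist")[:,:,::-1].copy(); t=manip.camera("scene")[:,:,::-1].copy()
o=np.zeros((600,800,3),np.uint8);o[:300,:480]=cv2.resize(im,(480,300))
b=cv2.resize(t[170:320,200:480],None,fx=2,fy=2,interpolation=cv2.INTER_CUBIC);o[300:300+b.shape[0],:b.shape[1]]=b
cv2.imwrite("pics/c6.png",o)
c=cam("wrist")
print(proj(c,[[549.3,-19,47]]))
```

```text
[557.75807679 -48.77946637 209.74623244] [-0.6660873  -0.47293429 -0.30420853]
[[311.69064853 155.8375602 ]]
```

View pics/c6.png

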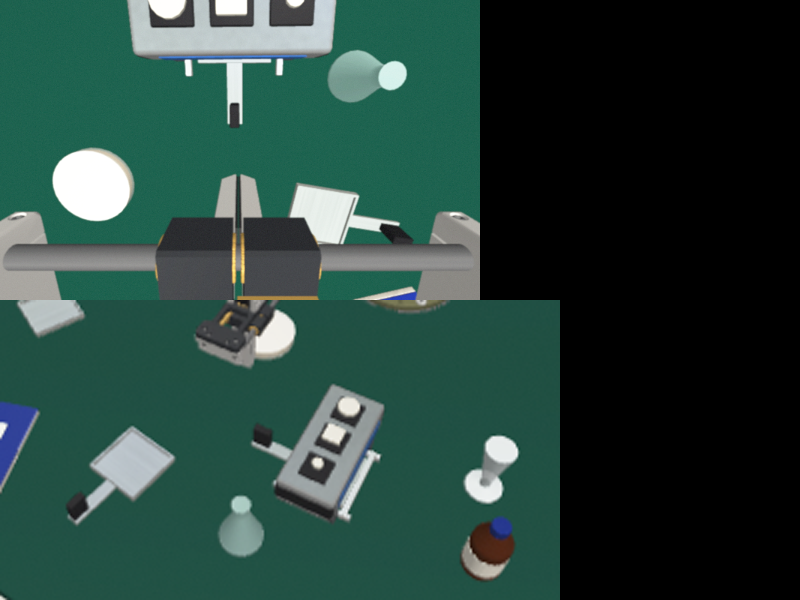

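The final view shows the tray's rear rim just at the lamp face, (234,61) in the crop, as expected when home. All keys are up and the glassware is untouched.

```bash
python3 -c "
from cell import manip
print(manip.sign_off())"
```

```text
the job is handed in; nothing more can be done
None
```

The tray is home against the stop with the dish level on it; I then pressed the large round key and the small round key fully, in that order, left the square key and glassware untouched, and handed the job in at about 18 s (no verdict was shown).

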